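# Seat the nested tea-jar lids, then lift off the outer lid alone

### The arm

A 6-joint arm with a two-finger parallel gripper is mounted at the origin on a cart in front of the work surface, level with it; the furniture and walls round the work are solid. World frame = base frame: x ahead of the robot, y to its left, z up, the work surface at z = 0. Lengths are in m, angles in rad, forces in N, time in s.
With the tool pointing down it reaches from about 0.325 to 0.775 m from the base axis. Payload 5.5 kg.
Tool frame: the origin (TCP) lies on the centre line of the jaws, within the pads' length; the fingertips stand 14 mm ahead of it and the grasp point (between the pads) lies 5 mm behind it; z points along the fingers, y is the line along which they close (so a half turn about z gives the same grasp; the last joint's range is limited). The gripper opens to 88 mm and grips with 3 to 60 N. Pads are 20 mm wide; open, the fingers measure 115 mm over their backs; the gripper's body (75 mm by 178 mm) begins 61 mm behind the grasp point.
Start: joints at [1.149, 0.091, 1.231, -0, 1.82, -0.057], TCP at [0.214, 0.561, 0.206] pointing down, gripper open.
Joint ranges: [-2.87, 2.87], [-0.86, 2.18], [0.17, 2.46], [-1.51, 4.65], [0.06, 2.69], [-2.65, 2.65]. Speed limits (rad/s): [2.57, 2.57, 3.01, 3.14, 3.14, 3.14].

### API

Orientations are given as [roll, pitch, yaw] about the fixed x, y, z axes, in that order (R = Rz(yaw) Ry(pitch) Rx(roll)).
In Python, from rig import robot gives the robot as it stands.
- The arm moves only by the shell command python3 -m pendant 'ROWS' [OPENING] [FORCE]. ROWS is JSON, a list of rows, each a list of 4 numbers: the shift along the tool's x, y, z in mm, then the turn about the tool's z in degrees. In form: [[x, y, z, yaw], ...]. A call has 1 to 10 rows; each row is the pose to reach, as a shift and turn from the pose commanded when the call began, along the tool's axes at that moment; what a row does not reach only later rows make up. A row lasts 1/12 s, in which the tool goes at most 41.7 mm and 7.16 degrees, less where a joint would pass 70% of its speed; a pose out of reach is approached as far as the arm can. A call with a gripper value outside its range is refused whole. OPENING is the finger opening in mm, from 0 to 87.8, set as the call begins (- or left out, the last holds). The fingers move at their own pace and stop on an object; FORCE is the grip in N (left out, the last holds). Time passes only in rows, so rows that repeat a pose let the fingers close. It gives the time, the measured TCP pose, the force, the opening and the grip force at its end, in the units of the state.
- robot.sense(): the state, without advancing time (a new reading comes with each control period).
- robot.capture(name): name is "scene" or "top"; returns a dict with "pixels" (384x512x3 uint8, red, green, blue), "z_map" (384x512 float32, m along the optical axis (not along the pixel's ray), 0 where there is no reading), "vfov" (degrees; the focal length in pixels is half the picture's height over the tangent of half this angle, whatever the lens; pixels are square), "cx", "cy" (the principal point, pixels), "k1" (the pictures are not rectified: a ray, as slopes to the right and down, at radius r is drawn at 1 + k1 r^2 times it, then the intrinsics apply), "rvec" (rotation vector, rad) and "tvec" (3), from world to camera coordinates, as OpenCV has them. Camera axes: x right, y down, z forward; pixel columns grow to the right and rows downward; lengths in m; the calibration is good to about 2 mm. A picture is of the moment at which its call begins.
- robot.hand_in(): hands the job in; it is judged then, once.
The state is a dict: "t": time; "joint_pos": joint angles; "joint_velocities": joint speeds; "effort": joint torques, N m; "eef_pos": TCP position; "tool_rot": TCP orientation; "force": force on the tool from outside, world axes, zero at the start; "ft_torque": the same for the moment, N m; "width": opening from 0.0 (shut) to 1.0 (fully open); "grasp_force": force on a finger pad.
Only numpy, scipy, OpenCV 4.12 (cv2) and the standard library are available. Lean on these libraries where they do the work, as an engineer would, in place of code of your own. Each camera call takes 0.05 s, during which the arm holds its last target. There are 200 camera calls.

### The job

Pull the nested pair of lids off its stand by the wooden knob, against the stand's spring catch, lower the pair gently onto the open tea jar until the inner lid is fully seated, and let go of the knob. Then take the outer lid by its collar and lift it alone, level, a hand's breadth clear above the inner lid's knob; the inner lid must stay seated and untouched by the fingers. Finish still holding the outer lid up in the gripper, and leave the jar and everything else where they stand.

Things in the scene. Friction and masses are not known exactly. Their poses are not given: they have to be found in the camera images.
- tea_jar: open white stoneware tea jar, round, 110 mm high, outside diameter 108 mm, bore diameter 97 mm, loose, 0.9 kg, upright on the worktop; origin at the centre of its underside, z up, rim at z = +110 mm. Jar and stand swap sides between runs
- lid_stand: low round wooden stand for the lids, fixed: foot 132 mm across, socket outside diameter 108 mm, bore 96 mm, top rim 46 mm above its origin (centre of underside). Two sprung detent balls in the bore catch behind the bead of the inner lid's plug; a straight upward pull of about 10 to 18 N, weight included, releases it; free after 31 mm of lift
- inner_lid: steel inner lid, 0.25 kg, starts plugged in the stand. Origin: centre of its flange's underside, z up; seated, it is at rim height of stand or jar. Flange 108 mm across, z 0 to 5 mm; plug below to z = -31 mm: neck 84 mm, bead 92 mm across (z = -25), foot tapered to 80 mm. The outer lid rests loosely on the flange, so lifting the inner lid carries both
- knob (a point): middle of the inner lid's upright wooden cylindrical knob, 22 mm diameter, 25 mm tall, 45.5 mm above the inner lid's origin (knob from z = 33 to 58 mm there), on a 16 mm stem; it stands up through the outer lid's collar and is bare from 2 mm above the collar
- outer_lid: steel outer lid, 0.14 kg, 120 mm across, starts lying loose on the inner lid's flange. Origin: centre of its top plate's underside, z up, 5 mm above the inner lid's origin when nested. Plate z 0 to 4 mm, skirt down to z = -9 mm around the flange with 3 mm play; central hole 31 mm
- collar (a point): middle of the outer lid's upright ring collar, its grip: outside diameter 40 mm, hole 31 mm, from the plate up to z = 26 mm (this point at z = 15 mm). The knob passes freely through it and stands 27 mm above it when nested; grip it across the outside, fingers straddling the knob
- tin: bystander: food tin 75 mm across, 58 mm high; origin at the underside's centre
- onion: bystander: brown onion 70 mm across, 78 mm high; origin at its underside
- mug: bystander: patterned mug 105 mm high, 116 mm over the handle; origin at its underside
- lemon: bystander: lemon 78 mm long, 53 mm high; origin at its underside

How it is judged:
On the way, in this order (a step that is already met when the one before it is completed fails the run):
1. the nested lids are pulled out of the stand together (z of inner_lid in the frame of lid_stand above 0.085 m and z of outer_lid in the frame of inner_lid below 0.012 m and horizontal distance between outer_lid and inner_lid below 0.008 m), for 0.1 s.
2. the inner lid is seated on the jar with the outer lid still nested on it, and the knob is let go (z of inner_lid in the frame of tea_jar between 0.107 and 0.113 m and horizontal distance between inner_lid and tea_jar below 0.006 m and angle between the z axis of inner_lid and the z axis of tea_jar, either way round below 0.06 rad and angle between tea_jar's own z axis and vertical below 0.06 rad and z of outer_lid in the frame of inner_lid below 0.012 m and horizontal distance between outer_lid and inner_lid below 0.008 m and contact force between the fingers and inner_lid below 0.3 N), for 0.2 s.
At the end, for the whole second after the job is handed in: Inner lid seated on the upright jar (3 mm in height, 6 mm centring, 0.06 rad), touched by neither arm nor outer lid; jar within 30 mm of its start; gripper holds the outer lid still, level within 0.2 rad, its origin over 100 mm above the inner lid's, nothing else carrying it (z of inner_lid in the frame of tea_jar between 0.107 and 0.113 m and horizontal distance between inner_lid and tea_jar below 0.006 m and angle between the z axis of inner_lid and the z axis of tea_jar, either way round below 0.06 rad and angle between tea_jar's own z axis and vertical below 0.06 rad and z of outer_lid in the frame of inner_lid above 0.1 m and angle between outer_lid's own z axis and vertical below 0.2 rad and contact force between the fingers and outer_lid above 1 N and contact force between each of outer_lid, the arm and inner_lid below 0.2 N and contact force between outer_lid and tea_jar below 0.2 N and linear speed of each of outer_lid, inner_lid below 0.02 m/s and distance of tea_jar from where it was at the start of the episode below 0.03 m); the arm keeps its last pose, push and grip.
It fails at once if the outer lid comes off while the inner lid is not seated on the jar (distance between outer_lid and inner_lid above 0.025 m and (z of inner_lid in the frame of tea_jar above 0.115 m or z of inner_lid in the frame of tea_jar below 0.105 m or horizontal distance between inner_lid and tea_jar above 0.01 m)).
It fails at once if the lids are dropped onto the jar (let go more than 15 mm above the seat) (horizontal distance between inner_lid and tea_jar below 0.08 m and z of inner_lid in the frame of tea_jar above 0.125 m and contact force between the fingers and inner_lid below 0.1 N).
It fails at once if the fingers touch the inner lid while the outer lid is off it (z of outer_lid in the frame of inner_lid above 0.025 m and contact force between the fingers and inner_lid above 1 N).
It fails at once if the jar is shoved or tipped (distance of tea_jar from where it was at the start of the episode above 0.04 m or angle between tea_jar's own z axis and vertical above 0.2 rad).
It fails at once if a bystander is disturbed (distance of any of tin, onion, mug, lemon from where it was at the start of the episode above 0.03 m).
It also fails if it takes over 58 s, if anything falls off the work surface, if the arm or the gripper's body presses on something with over 40 N, if the wrist force passes 120 N, or if a joint passes its speed limit or range.

## Working session

There is one attempt and no reset: what is moved stays moved. The work goes in short steps, Python scripts to look and compute and a shell command to move; the robot and the scene stay as the last step left them, time stands still between calls to the robot, and variables do not carry over. Pictures are saved under pics/ and viewed, at most 10 in all, crops included, and the job is handed in when it is done.

```bash
mkdir -p pics; ls
cat > h.py <<'E'
import numpy as np, cv2
from rig import robot
def save(c,name): cv2.imwrite('pics/'+name,c["pixels"][:,:,::-1])
def cam(c):
    h,w=c["z_map"].shape; f=h/2/np.tan(np.radians(c["vfov"])/2)
    K=np.array([[f,0,c["cx"]],[0,f,c["cy"]],[0,0,1]]); return K,np.array([c["k1"],0,0,0.]),cv2.Rodrigues(np.array(c["rvec"],float))[0],np.array(c["tvec"],float).reshape(3)
def cloud(c):
    K,d,R,t=cam(c); h,w=c["z_map"].shape
    v,u=np.mgrid[0:h,0:w]; n=cv2.undistortPoints(np.stack([u,v],-1).reshape(-1,1,2).astype(float),K,d).reshape(h,w,2)
    z=c["z_map"][...,None]; P=np.concatenate([n*z,z],-1)
    P=(P-t)@R; P[c["z_map"]==0]=np.nan; return P
E
python3 - <<'E'
from h import *
for n in("scene","top"):
    c=robot.capture(n); save(c,n+"0.png"); np.savez(n+"0.npz",P=cloud(c)); print(n,c["vfov"],c["cx"],c["cy"],c["k1"],c["rvec"],c["tvec"])
print(robot.sense())
E
```

```text
pics
scene 52.5083936867942 257.00577548130946 200.29607759315624 -0.01450900871116688 [ 0.63669791 -2.63990632  1.13640359] [0.43442382 0.31263488 0.7438678 ]
top 44.88439622234519 252.39098844117592 191.8100338480925 -0.07910748851788262 [ 2.17777063 -2.12603682  0.13608878] [-0.11467323  0.55726266  1.34850635]
{'t': 0.1, 'joint_pos': array([ 1.14929044e+00,  9.18062095e-02,  1.23170328e+00,  3.15545063e-05,
        1.81981270e+00, -5.66864588e-02]), 'joint_velocities': array([-0.00155916, -0.00210574, -0.00116159,  0.00094567, -0.00033757,
        0.00156117]), 'effort': array([ 1.60994663e-03, -4.47856593e+01, -4.07570028e+01,  7.00406078e-02,
        2.85096344e-02, -7.91471916e-05]), 'eef_pos': array([0.21393751, 0.56026391, 0.20524154]), 'tool_rot': array([-3.13986763e+00, -1.28534360e-04,  2.77678087e+00]), 'force': array([-0.47069705, -0.26322614,  0.05907914]), 'ft_torque': array([-0.00907549, -0.03529819, -0.02662338]), 'grasp_force': 0.0, 'width': 0.9983751786131443}
```

View pics/scene0.png

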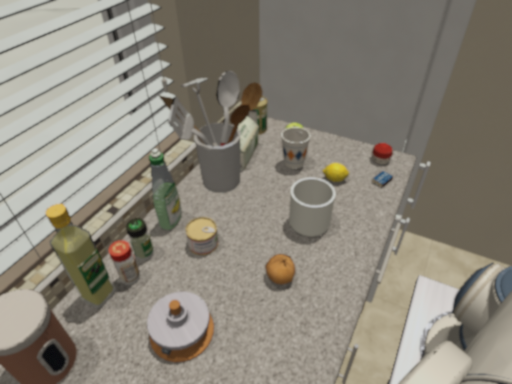

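View pics/top0.png

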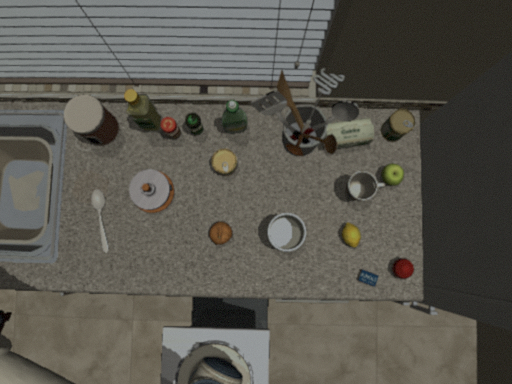

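The scene view shows the lids at about (178,325), with the knob at (176,305), and the jar rim around (312,192). In the top view the knob is at (147,188) and the jar rim is centred at (287,232). I'll fit both from the two depth views.

```bash
cat > fit.py <<'E'
from h import *
from scipy.optimize import least_squares
def circ(p,r=None):
    g=p.mean(0)
    f=lambda q: np.hypot(*(p-q[:2]).T)-(q[2] if r is None else r)
    return least_squares(f,[*g,r or .05],loss='soft_l1',f_scale=.002).x
E
python3 - <<'E'
from fit import *
for n,kp,jp in(("scene",(176,305),(312,192)),("top",(147,188),(287,232))):
    P=np.load(n+"0.npz")["P"]; F=P.reshape(-1,3); F=F[np.isfinite(F).all(1)]
    a=P[kp[1]-8:kp[1]+9,kp[0]-8:kp[0]+9].reshape(-1,3); a=a[np.isfinite(a).all(1)]
    top=a[a[:,2]>np.nanmax(a[:,2])-.008]; c=top.mean(0); print(n,"knobtop",c,len(top),np.nanmax(a[:,2]))
    D=F[np.hypot(*(F-c)[:,:2].T)<.09]
    print(" z hist",np.histogram(D[:,2],bins=np.arange(-.01,.12,.01)))
    pl=D[(D[:,2]>.045)&(D[:,2]<.065)]; e=cv2.minEnclosingCircle(pl[:,:2].astype(np.float32)); print(" plate",np.median(pl[:,2]),e,circ(pl[np.hypot(*(pl[:,:2]-e[0]).T)>.052][:,:2]))
    b=P[jp[1]-35:jp[1]+36,jp[0]-35:jp[0]+36].reshape(-1,3); b=b[np.isfinite(b).all(1)]; rim=b[(b[:,2]>.100)&(b[:,2]<.13)]
    print(" rim",np.median(rim[:,2]),rim[:,2].max(),len(rim),cv2.minEnclosingCircle(rim[:,:2].astype(np.float32)),circ(rim[:,:2]))
    # others
    m=(F[:,2]>.03)&(F[:,2]<.3)&(F[:,0]>.2)&(F[:,0]<.8)&(abs(F[:,1])<.8)
    im=np.zeros((60,160),np.uint8); q=F[m]; im[((q[:,0]-.2)*100).astype(int).clip(0,59),((q[:,1]+.8)*100).astype(int).clip(0,159)]=1
    k,l,s,ce=cv2.connectedComponentsWithStats(im)
    for i in range(1,k):
        if s[i,4]>8: print("  obj y",round(s[i,0]/100-.8,2),round((s[i,0]+s[i,2])/100-.8,2),"x",s[i,1]/100+.2,(s[i,1]+s[i,3])/100+.2)
for c in("scene","top"):
    cc=robot.capture(c);K,d,R,t=cam(cc);print(c,-R.T@t)
E
```

```text
scene knobtop [0.55375298 0.21001111 0.10278019] 101 0.10617167776043362
 z hist (array([ 980, 1682,  149,   95,   55,  120, 2255,   92,  140,   35,   33,
         96]), array([-0.01,  0.  ,  0.01,  0.02,  0.03,  0.04,  0.05,  0.06,  0.07,
        0.08,  0.09,  0.1 ,  0.11]))
 plate 0.054639087724397024 ((0.5550399422645569, 0.20898105204105377), 0.06105607748031616) [0.55416445 0.20947796 0.05645211]
 rim 0.10755517347215907 0.1125478362948456 410 ((0.43934667110443115, -0.1932637095451355), 0.0556599497795105) [ 0.43736311 -0.19320119  0.05078252]
  obj y -0.67 -0.62 x 0.22 0.8
  obj y -0.57 -0.51 x 0.31 0.38
  obj y -0.25 -0.13 x 0.38 0.5
  obj y -0.41 -0.36 x 0.4 0.48000000000000004
  obj y -0.04 0.03 x 0.4 0.47000000000000003
  obj y 0.14 0.28 x 0.49 0.62
  obj y -0.46 -0.36 x 0.53 0.62
  obj y -0.55 -0.49 x 0.5900000000000001 0.66
  obj y -0.46 0.01 x 0.61 0.8
  obj y -0.05 0.03 x 0.6000000000000001 0.69
  obj y 0.32 0.44 x 0.69 0.8
  obj y 0.13 0.18 x 0.71 0.77
  obj y -0.57 -0.48 x 0.72 0.78
  obj y 0.06 0.11 x 0.73 0.78
  obj y 0.19 0.26 x 0.73 0.8
top knobtop [0.55790942 0.
[... 383 characters left out ...]
1009703873156451 0.11948745166180824 244 ((0.4410301148891449, -0.19983938336372375), 0.054044269025325775) [ 0.44095274 -0.19941302  0.05093241]
  obj y -0.66 -0.63 x 0.22 0.8
  obj y -0.58 -0.52 x 0.31 0.38
  obj y -0.26 -0.14 x 0.38 0.5
  obj y -0.43 -0.36 x 0.4 0.48000000000000004
  obj y -0.05 0.03 x 0.4 0.48000000000000004
  obj y 0.14 0.27 x 0.49 0.62
  obj y -0.49 -0.37 x 0.53 0.62
  obj y -0.56 -0.48 x 0.5900000000000001 0.66
  obj y -0.06 0.03 x 0.61 0.69
  obj y -0.46 0.0 x 0.62 0.8
  obj y 0.31 0.44 x 0.69 0.8
  obj y 0.12 0.25 x 0.71 0.8
  obj y -0.57 -0.49 x 0.73 0.8
  obj y 0.05 0.11 x 0.73 0.78
scene [0.22798607 0.48682595 0.74217705]
top [ 0.37987726 -0.10908049  1.40923941]
```

```bash
cat >> h.py <<'E'
from scipy.spatial.transform import Rotation as Ro
def to(x,y,z):
    s=robot.sense(); R=Ro.from_euler('xyz',s["tool_rot"]).as_matrix(); print(s["eef_pos"].round(4),s["tool_rot"].round(4),"shift mm",(R.T@(np.array([x,y,z])-s["eef_pos"])*1000).round(1))
E
python3 -m pendant '[[-15,-7,0,0],[-45,-21,0,0],[-82,-38,0,0],[-120,-56,0,0],[-158,-73,0,0],[-196,-91,0,0],[-234,-109,0,0],[-272,-126,0,0],[-310,-144,0,0],[-345,-160,0,0]]' 87
python3 -m pendant '[[-35,-16,0,0],[-65,-30,0,0],[-85,-40,0,0],[-95,-45,0,0],[-101,-48,0,0],[-101,-48,0,0],[-101,-48,0,0]]'
python3 - <<'E'
from h import *
to(.557,.207,.16)
for n in("scene","top"):
    c=robot.capture(n); save(c,n+"1.png"); np.savez(n+"1.npz",P=cloud(c))
    u=cv2.projectPoints(np.array([[robot.sense()["eef_pos"]]]),c["rvec"],c["tvec"],*cam(c)[:2])[0];print(u)
    if n=="scene":
        x,y=176,290; cv2.imwrite('pics/s1c.png',cv2.resize(c["pixels"][y-90:y+90,x-120:x+120,::-1],(800,600),interpolation=cv2.INTER_CUBIC))
E
```

```text
t: 1.03
eef_pos: [0.4804, 0.286, 0.2062]
tool_rot: [-3.142, 0.0, 2.777]
force: [0.2, 0.4, 0.2]
width: 0.992
grasp_force: 0.0
t: 1.62
eef_pos: [0.556, 0.2079, 0.2062]
tool_rot: [3.141, -0.001, 2.778]
force: [-0.1, -0.8, -0.2]
width: 0.99
grasp_force: 0.0
[0.556  0.2079 0.2062] [ 3.1413e+00 -5.0000e-04  2.7775e+00] shift mm [-1.3 -0.5 46.2]
[[[164.23380521 270.30757418]]]
[[[134.58870786 182.16278397]]]
```

View pics/s1c.png

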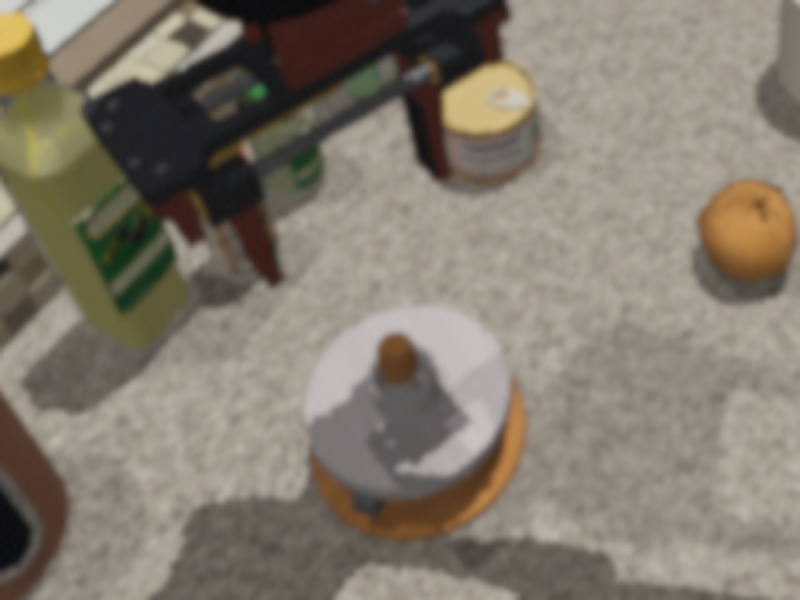

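The crop shows the fingertips at about (272,283) and (447,180), straddling above the knob, which is at (397,357) in the crop. I'll use the depth of the fingers to check each camera's offset from the robot.

Run:
```python
from h import *
s=robot.sense(); R=Ro.from_euler('xyz',s["tool_rot"]).as_matrix()
for n in("scene","top"):
    F=np.load(n+"1.npz")["P"].reshape(-1,3); F=F[np.isfinite(F).all(1)]
    Q=(F-s["eef_pos"])@R*1000; 
    for lo,hi in((-30,25),(-110,-60)):
        q=Q[(abs(Q[:,0])<60)&(abs(Q[:,1])<110)&(Q[:,2]>lo)&(Q[:,2]<hi)]
        print(n,lo,len(q)); 
        if len(q)<10: continue
        for sgn in(-1,1):
            w=q[q[:,1]*sgn>0]; print("  side",sgn,len(w),"pctl2/50/98",np.percentile(w,[2,50,98],axis=0).round(1).tolist())
```

```text
scene -30 99
  side -1 50 pctl2/50/98 [[-9.0, -50.1, -29.3], [8.9, -42.5, -22.6], [12.3, -41.5, -17.5]]
  side 1 49 pctl2/50/98 [[-9.6, 45.6, -29.5], [10.5, 52.1, -23.9], [12.5, 54.4, -15.2]]
scene -110 513
  side -1 279 pctl2/50/98 [[-7.8, -77.5, -109.5], [12.0, -45.1, -97.4], [34.0, -16.7, -61.4]]
  side 1 234 pctl2/50/98 [[-21.3, 8.8, -109.8], [31.4, 56.2, -104.7], [34.1, 82.7, -62.5]]
top -30 0
top -110 2
```

Run:
```python
from h import *
s=robot.sense(); R=Ro.from_euler('xyz',s["tool_rot"]).as_matrix(); c=robot.capture("scene"); K,d,_,_=cam(c)
for z in(-40,-15,0,14):
    q=np.array([[x,y,z] for y in(-50,50) for x in(-10,10)])/1000@R.T+s["eef_pos"]
    print(z,cv2.projectPoints(q,c["rvec"],c["tvec"],K,d)[0].reshape(-1,2).round(0).tolist())
P=(cloud(c)-s["eef_pos"])@R*1000
for u,v in((133,272),(135,276),(136,280),(137,283),(138,287),(183,245),(185,250),(188,255)): print(u,v,P[v,u].round(1))
```

```text
-40 [[182.0, 236.0], [189.0, 243.0], [129.0, 268.0], [135.0, 276.0]]
-15 [[184.0, 246.0], [191.0, 253.0], [133.0, 278.0], [139.0, 286.0]]
0 [[185.0, 251.0], [192.0, 258.0], [135.0, 283.0], [141.0, 291.0]]
14 [[187.0, 256.0], [193.0, 263.0], [137.0, 288.0], [143.0, 296.0]]
133 272 [ 10.2  51.2 -52.2]
135 276 [ 12.6  51.1 -44.4]
136 280 [ 12.4  51.8 -34.5]
137 283 [ 11.2  51.7 -25.1]
138 287 [-155.1   13.8  204.8]
183 245 [  2.7 -42.1 -34.8]
185 250 [  7.5 -41.5 -26.5]
188 255 [-157.  -123.3  207. ]
```

The visible fingertips end about 29 mm higher than the text says (14 mm ahead of the TCP), so I'll descend in steps and look again before closing.

```bash
python3 -m pendant '[[-1,0,20,0],[-1,0,45,0],[-1,0,70,0],[-1,0,90,0],[-1,0,102,0],[-1,0,108,0],[-1,0,108,0],[-1,0,108,0]]'
python3 - <<'E'
from h import *
s=robot.sense(); print(s["force"]); R=Ro.from_euler('xyz',s["tool_rot"]).as_matrix(); c=robot.capture("scene"); K,d,_,_=cam(c)
q=np.array([[x,y,z] for z in(-15,14) for y in(-50,50) for x in(-10,10)])/1000@R.T+s["eef_pos"]
p=cv2.projectPoints(q,c["rvec"],c["tvec"],K,d)[0].reshape(-1,2); x,y=176,300
print(((p-[x-60,y-45])*800/120).round().tolist())
cv2.imwrite('pics/s2c.png',cv2.resize(c["pixels"][y-45:y+45,x-60:x+60,::-1],(800,600),interpolation=cv2.INTER_CUBIC))
E
```

```text
t: 2.43
eef_pos: [0.5577, 0.2072, 0.0994]
tool_rot: [3.141, 0.001, 2.777]
force: [0.2, 0.3, 0.5]
width: 0.986
grasp_force: 0.0
[0.17599124 0.34504549 0.5188315 ]
[[504.0, 173.0], [544.0, 217.0], [200.0, 379.0], [238.0, 429.0], [516.0, 230.0], [555.0, 273.0], [222.0, 434.0], [259.0, 483.0]]
```

View pics/s2c.png

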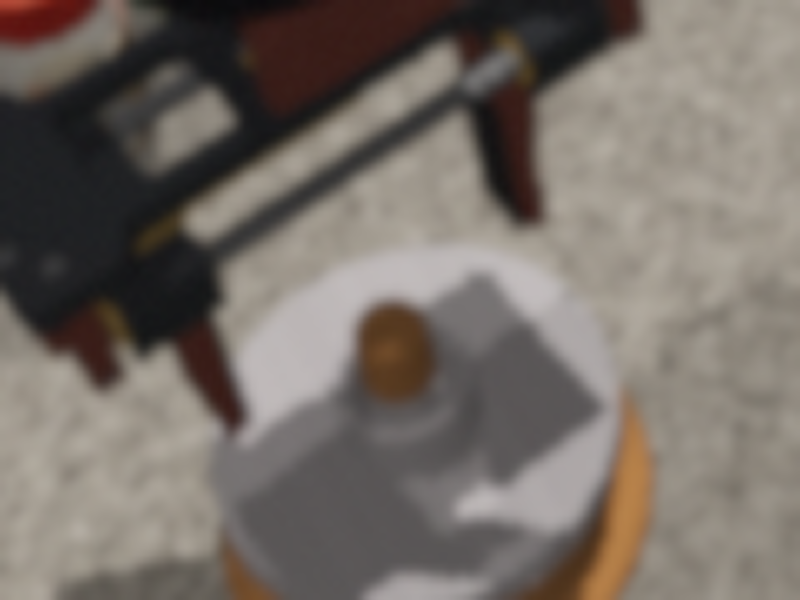

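The visible tips, at (235,430) and (530,220), are centred on the knob, whose top is near (395,330). Only the depth is ambiguous, so a gentle close at this height will settle it harmlessly.

```bash
python3 -m pendant '[[0,0,0,0],[0,0,0,0],[0,0,0,0],[0,0,0,0],[0,0,0,0],[0,0,0,0]]' 15 5;python3 -m pendant '[[0,0,0,0],[0,0,0,0],[0,0,0,0],[0,0,0,0],[0,0,0,0],[0,0,0,0]]' 15 5
```

```text
t: 2.98
eef_pos: [0.5575, 0.2067, 0.0983]
tool_rot: [3.142, 0.0, 2.777]
force: [0.1, 0.6, -0.1]
width: 0.578
grasp_force: 0.0
t: 3.48
eef_pos: [0.5574, 0.2067, 0.0982]
tool_rot: [3.142, -0.0, 2.777]
force: [-0.5, -0.2, -0.6]
width: 0.178
grasp_force: 0.0
```

Run:
```python
from h import *
s=robot.sense(); R=Ro.from_euler('xyz',s["tool_rot"]).as_matrix(); c=robot.capture("scene"); K,d,_,_=cam(c)
q=np.array([[0,0,z] for z in(-30,-15,0,14)])/1000@R.T+s["eef_pos"]
p=cv2.projectPoints(q,c["rvec"],c["tvec"],K,d)[0].reshape(-1,2); x,y=176,300
print(((p-[x-60,y-45])*800/120).round().tolist())
cv2.imwrite('pics/s3c.png',cv2.resize(c["pixels"][y-45:y+45,x-60:x+60,::-1],(800,600),interpolation=cv2.INTER_CUBIC))
```

```text
[[370.0, 267.0], [379.0, 297.0], [387.0, 327.0], [395.0, 353.0]]
```

View pics/s3c.png

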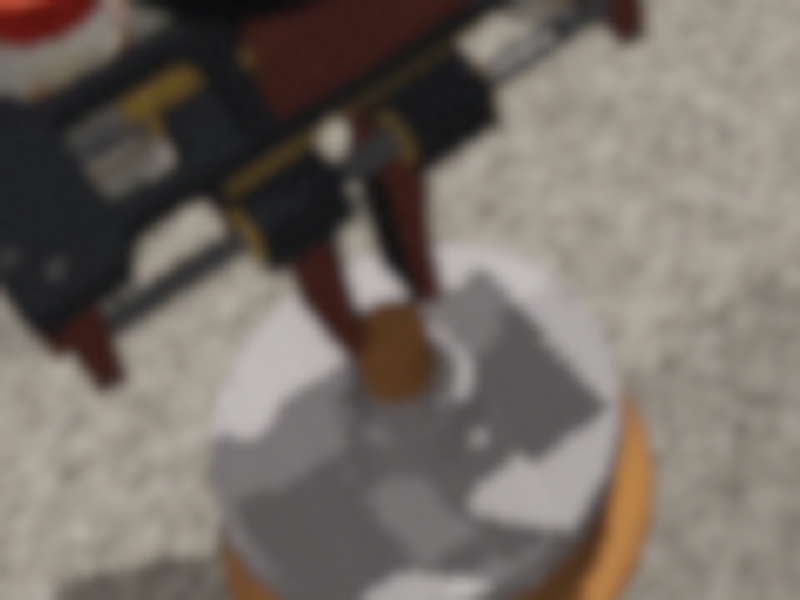

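The jaws closed to 15 mm without touching the 22 mm knob. In the picture the tips, at (355,345) and (432,295), sit just above and beside the knob top. So the real tips are about 15 mm behind the reported TCP. I'll open, go 28 mm lower and grip.

```bash
python3 -m pendant '[[0,0,0,0],[0,0,0,0],[0,0,0,0],[0,0,0,0],[0,0,0,0],[0,0,0,0],[0,0,0,0]]' 60; python3 -m pendant '[[0,0,5,0],[0,0,10,0],[0,0,15,0],[0,0,20,0],[0,0,24,0],[0,0,26,0],[0,0,28,0],[0,0,28,0]]'; python3 -m pendant '[[0,0,0,0],[0,0,0,0],[0,0,0,0],[0,0,0,0],[0,0,0,0],[0,0,0,0],[0,0,0,0]]' 10 8
```

```text
t: 4.12
eef_pos: [0.5574, 0.2068, 0.0982]
tool_rot: [3.142, -0.0, 2.777]
force: [-0.4, 0.5, -0.5]
width: 0.658
grasp_force: 0.0
t: 4.78
eef_pos: [0.5573, 0.2067, 0.0697]
tool_rot: [-3.141, -0.001, 2.777]
force: [-1.5, 0.1, -0.3]
width: 0.688
grasp_force: 0.0
t: 5.37
eef_pos: [0.5574, 0.2066, 0.0704]
tool_rot: [-3.141, 0.0, 2.777]
force: [-0.7, -0.6, 0.9]
width: 0.243
grasp_force: 8.0
```

```bash
python3 -m pendant '[[0,0,0,0],[0,0,0,0],[0,0,0,0],[0,0,0,0]]' 10 50; python3 -m pendant '[[0,0,-2,0],[0,0,-4,0],[0,0,-6,0],[0,0,-8,0],[0,0,-10,0],[0,0,-13,0],[0,0,-16,0],[0,0,-19,0],[0,0,-22,0],[0,0,-25,0]]';python3 -m pendant '[[0,0,-3,0],[0,0,-7,0],[0,0,-12,0],[0,0,-18,0],[0,0,-25,0],[0,0,-32,0],[0,0,-38,0],[0,0,-42,0],[0,0,-45,0],[0,0,-45,0]]'
```

```text
t: 5.7
eef_pos: [0.5575, 0.2066, 0.0704]
tool_rot: [-3.141, 0.0, 2.777]
force: [0.0, -1.2, 1.4]
width: 0.236
grasp_force: 50.0
t: 6.53
eef_pos: [0.5582, 0.2071, 0.0974]
tool_rot: [3.139, 0.002, 2.777]
force: [-0.0, -0.7, -4.1]
width: 0.237
grasp_force: 50.0
t: 7.37
eef_pos: [0.5578, 0.2068, 0.1412]
tool_rot: [3.141, 0.001, 2.777]
force: [-0.3, -0.5, -3.8]
width: 0.238
grasp_force: 50.0
```

Both lids came out together; the load of 3.8 N is about 0.39 kg. Next I'll raise them and carry them over.

```bash
python3 -m pendant '[[0,0,-8,0],[0,0,-20,0],[0,0,-32,0],[0,0,-44,0],[0,0,-52,0],[-1,-8,-56,0],[-2,-20,-58,0],[-3,-36,-58,0],[-5,-56,-58,0],[-7,-80,-58,0]]'; python3 -m pendant '[[-2,-27,0,0],[-4,-55,0,0],[-7,-83,0,0],[-9,-112,0,0],[-11,-141,0,0],[-14,-170,0,0],[-16,-199,0,0],[-18,-226,0,0],[-20,-251,0,0],[-22,-273,0,0]]'; python3 -m pendant '[[-1,-18,0,0],[-3,-34,0,0],[-4,-47,0,0],[-5,-56,0,0],[-5,-62,0,0],[-5,-66,0,0],[-5,-66,0,0],[-5,-66,0,0],[-5,-66,0,0]]'
cat > jl.py <<'E'
from fit import *
import sys
k=sys.argv[1]; s=robot.sense(); print(s["eef_pos"],s["force"]); R=Ro.from_euler('xyz',s["tool_rot"]).as_matrix()
for n in("scene","top"):
    c=robot.capture(n); save(c,n+k+".png"); P=cloud(c); np.savez(n+k+".npz",P=P); F=P.reshape(-1,3); F=F[np.isfinite(F).all(1)]
    F=F[np.hypot(F[:,0]-.44,F[:,1]+.197)<.09]
    print(n,np.histogram(F[:,2],bins=np.arange(-.01,.26,.01))[0])
E
python3 jl.py 4
```

```text
t: 8.2
eef_pos: [0.5347, 0.1283, 0.1976]
tool_rot: [-3.141, -0.001, 2.777]
force: [0.2, -0.4, -3.8]
width: 0.24
grasp_force: 50.0
t: 9.03
eef_pos: [0.4569, -0.1355, 0.1978]
tool_rot: [-3.141, -0.001, 2.775]
force: [0.9, -0.2, -4.3]
width: 0.234
grasp_force: 50.0
t: 9.78
eef_pos: [0.4399, -0.1963, 0.1982]
tool_rot: [3.141, -0.0, 2.778]
force: [-0.7, -0.0, -3.7]
width: 0.24
grasp_force: 50.0
[ 0.43987871 -0.19627595  0.19824671] [-0.71861389 -0.01074853 -3.7182419 ]
scene [ 915  480  113  148  172  196  207  183  166  155  153  228   33    0
    0   51   49    6  163 1075   88   81   42   70   96   67]
top [244 325   1   0   0   0   0   0   0   0   0   0   0   0   0   0   0   0
  29 360   1   0   0   0   0   0]
```

Run:
```python
import cv2
a=cv2.imread('pics/scene4.png')[90:270,210:450]; cv2.imwrite('pics/s4c.png',cv2.resize(a,(800,600),interpolation=cv2.INTER_CUBIC))
```

```text
(no output)
```

View pics/s4c.png

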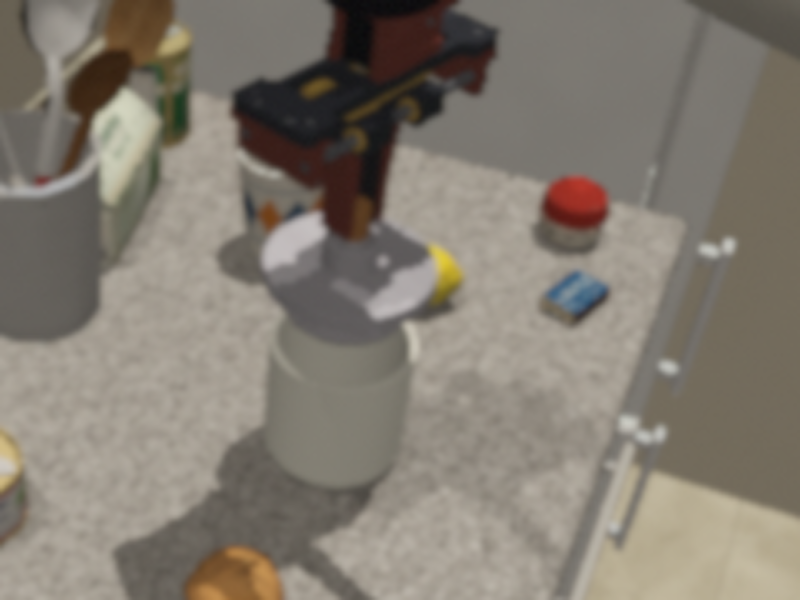

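The crop shows the pair gripped and hanging above the jar, with the plate centred at about (350,270) and the jar below at (340,400). I'll measure tilt and centring with the same camera.

```bash
cat > pl.py <<'E'
from fit import *
import sys
k=sys.argv[1]; lo,hi=float(sys.argv[2]),float(sys.argv[3])
for n in("scene","top"):
    F=np.load(n+k+".npz")["P"].reshape(-1,3); F=F[np.isfinite(F).all(1)]
    F=F[np.hypot(F[:,0]-.44,F[:,1]+.197)<.075]; p=F[(F[:,2]>lo)&(F[:,2]<hi)]
    for _ in range(4):
        A=np.c_[p[:,:2]-[.44,-.197],np.ones(len(p))]; w=np.linalg.lstsq(A,p[:,2],rcond=None)[0]; r=A@w-p[:,2]; p=p[abs(r)<2.5*np.median(abs(r))+.0005]
    print(n,len(p),"slopes",w.round(4),"enc",cv2.minEnclosingCircle(p[:,:2].astype(np.float32)))
    h=cv2.convexHull(p[:,:2].astype(np.float32)).reshape(-1,2); print("  hull circ r=60",circ(h,.0595)[:2])
E
python3 pl.py 4 .17 .2
python3 - <<'E'
from fit import *
for n in("scene","top"):
    F=np.load(n+"0.npz")["P"].reshape(-1,3); F=F[np.isfinite(F).all(1)]
    b=F[(np.hypot(F[:,0]-.44,F[:,1]+.197)<.075)&(F[:,2]>.104)&(F[:,2]<.13)]
    h=cv2.convexHull(b[:,:2].astype(np.float32)).reshape(-1,2); print(n,"jar hull r=54",circ(h,.0535)[:2])
    p=F[(np.hypot(F[:,0]-.557,F[:,1]-.207)<.075)&(F[:,2]>.05)&(F[:,2]<.06)]
    h=cv2.convexHull(p[:,:2].astype(np.float32)).reshape(-1,2); print(n,"plate0 hull",circ(h,.0595)[:2])
E
```

```text
scene 1010 slopes [0.002  0.0007 0.1824] enc ((0.4386664927005768, -0.19127494096755981), 0.06083785369992256)
  hull circ r=60 [ 0.43893607 -0.19118419]
top 354 slopes [ 0.0237 -0.0003  0.1843] enc ((0.4310794174671173, -0.1946704238653183), 0.05346710607409477)
  hull circ r=60 [ 0.44189504 -0.19805839]
scene jar hull r=54 [ 0.4380334  -0.19474275]
scene plate0 hull [0.55463607 0.20887332]
top jar hull r=54 [ 0.44121267 -0.19972577]
top plate0 hull [0.55959863 0.20449814]
```

Level, and about 2.5 mm off in y. I'll correct that and lower.

```bash
python3 -m pendant '[[0,-2,4,0],[0,-3,10,0],[0,-3,17,0],[0,-3,24,0],[0,-3,29,0],[0,-3,32,0],[0,-3,34,0],[0,-3,36,0],[0,-3,38,0],[0,-3,38,0]]'; python3 -m pendant '[[0,0,2,0],[0,0,4,0],[0,0,6,0],[0,0,8,0],[0,0,10,0],[0,0,12,0],[0,0,14,0],[0,0,16,0],[0,0,16,0],[0,0,16,0]]'
```

```text
t: 10.72
eef_pos: [0.4386, -0.1996, 0.16]
tool_rot: [-3.142, -0.0, 2.777]
force: [0.3, 0.1, -3.5]
width: 0.237
grasp_force: 50.0
t: 11.55
eef_pos: [0.4386, -0.1996, 0.1441]
tool_rot: [3.142, -0.0, 2.777]
force: [0.3, -0.7, -2.4]
width: 0.239
grasp_force: 50.0
```

```bash
python3 -m pendant '[[0,0,1,0],[0,0,2,0],[0,0,3,0],[0,0,4,0],[0,0,5,0],[0,0,6,0],[0,0,7,0],[0,0,8,0],[0,0,8,0],[0,0,8,0]]';  python3 -m pendant '[[0,0,0.5,0],[0,0,1,0],[0,0,1.5,0],[0,0,2,0],[0,0,2,0],[0,0,2,0]]'
```

```text
t: 12.38
eef_pos: [0.4386, -0.1996, 0.1361]
tool_rot: [3.142, -0.0, 2.777]
force: [0.7, 0.1, -3.9]
width: 0.238
grasp_force: 50.0
t: 12.88
eef_pos: [0.4387, -0.1996, 0.1343]
tool_rot: [3.142, 0.0, 2.777]
force: [0.1, -0.3, -3.5]
width: 0.238
grasp_force: 50.0
```

```bash
python3 -m pendant '[[0,0,0.5,0],[0,0,0.5,0],[0,0,1,0],[0,0,1,0],[0,0,1,0]]';  python3 -m pendant '[[0,0,0.5,0],[0,0,1,0],[0,0,1,0],[0,0,1,0]]'; python3 -m pendant '[[0,0,0.5,0],[0,0,1,0],[0,0,1,0],[0,0,1,0]]'
```

```text
t: 13.3
eef_pos: [0.4388, -0.1997, 0.1343]
tool_rot: [-3.141, 0.001, 2.777]
force: [-3.4, 2.1, 6.1]
width: 0.236
grasp_force: 50.0
t: 13.63
eef_pos: [0.4389, -0.1997, 0.1343]
tool_rot: [-3.141, 0.002, 2.777]
force: [-4.1, 3.1, 10.1]
width: 0.236
grasp_force: 50.0
t: 13.97
eef_pos: [0.439, -0.1998, 0.1343]
tool_rot: [-3.141, 0.003, 2.777]
force: [-5.5, 3.1, 13.2]
width: 0.238
grasp_force: 50.0
```

Contact is firm at 0.134 m, the expected seat height. I'll unload and let go.

```bash
python3 -m pendant '[[0,0,-1,0],[0,0,-2,0],[0,0,-2.5,0],[0,0,-2.5,0]]'; python3 -m pendant '[[0,0,0,0],[0,0,0,0],[0,0,0,0],[0,0,0,0],[0,0,0,0],[0,0,0,0],[0,0,0,0],[0,0,0,0],[0,0,0,0]]' 66;  python3 -m pendant '[[0,0,0,0],[0,0,0,0],[0,0,0,0]]' 66; python3 jl.py 5; python3 pl.py 5 .105 .13;  python3 - <<'E'
import cv2
a=cv2.imread('pics/scene5.png')[120:255,230:410]; cv2.imwrite('pics/s5c.png',cv2.resize(a,(800,600),interpolation=cv2.INTER_CUBIC))
E
```

```text
t: 14.3
eef_pos: [0.4388, -0.1997, 0.1343]
tool_rot: [-3.142, 0.001, 2.777]
force: [-4.0, 2.0, 6.3]
width: 0.237
grasp_force: 50.0
t: 15.05
eef_pos: [0.4387, -0.1996, 0.1337]
tool_rot: [3.142, 0.0, 2.777]
force: [-0.5, -1.5, -0.5]
width: 0.747
grasp_force: 0.0
t: 15.3
eef_pos: [0.4387, -0.1996, 0.1338]
tool_rot: [-3.142, 0.0, 2.777]
force: [0.1, -0.6, -0.4]
width: 0.751
grasp_force: 0.0
[ 0.43867141 -0.19963387  0.13377475] [ 0.12416503 -0.57664073 -0.35821468]
scene [907 476 100 114 106 118 112 123 122 126 104  59 925 146  84  46  86 124
  64  68  54  45  34  19 148 322]
top [252 297   1   0   0   0   0   0   0   0   0   0 205 147   0   0   0   0
   0   0   0   0   0   0   1  15]
scene 869 slopes [-1.000e-04 -1.800e-03  1.185e-01] enc ((0.4371797442436218, -0.1933509111404419), 0.06108470261096954)
  hull circ r=60 [ 0.43713506 -0.19456483]
top 314 slopes [-0.0186  0.0059  0.1187] enc ((0.4085211753845215, -0.19252654910087585), 0.046409010887145996)
  hull circ r=60 [ 0.44199869 -0.20215346]
```

View pics/s5c.png

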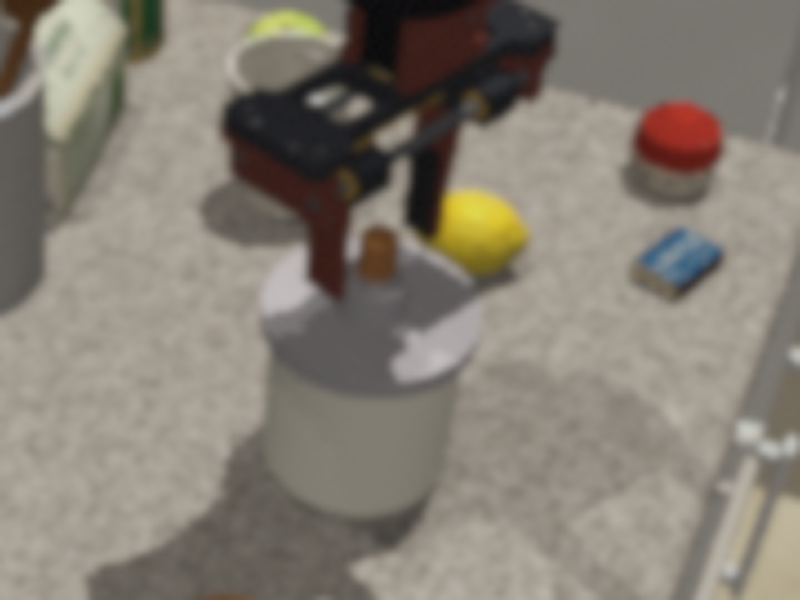

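The pair is seated: the plate top is at 0.1185 m against 0.119 expected, it is level, the knob at (378,255) in the crop is free, and the jar hasn't moved. Next I'll lower the open jaws around the collar and grip it.

```bash
python3 -m pendant '[[0,0,3,0],[0,0,6,0],[0,0,9,0],[0,0,12,0],[0,0,15,0],[0,0,17,0],[0,0,19,0],[0,0,20,0],[0,0,20,0]]'; python3 -m pendant '[[0,0,0,0],[0,0,0,0],[0,0,0,0],[0,0,0,0],[0,0,0,0],[0,0,0,0],[0,0,0,0]]' 30 6
```

```text
t: 16.15
eef_pos: [0.4385, -0.1995, 0.1134]
tool_rot: [3.142, -0.0, 2.777]
force: [0.2, -0.2, 0.8]
width: 0.746
grasp_force: 0.0
t: 16.73
eef_pos: [0.4387, -0.1997, 0.1139]
tool_rot: [-3.142, 0.0, 2.777]
force: [1.1, -0.5, 0.5]
width: 0.454
grasp_force: 6.0
```

```bash
python3 -m pendant '[[0,0,0,0],[0,0,0,0],[0,0,0,0],[0,0,-1,0],[0,0,-2,0],[0,0,-4,0],[0,0,-6,0],[0,0,-9,0],[0,0,-12,0],[0,0,-15,0]]' 30 25; python3 -m pendant '[[0,0,-4,0],[0,0,-9,0],[0,0,-14,0],[0,0,-20,0],[0,0,-27,0],[0,0,-35,0],[0,0,-44,0],[0,0,-54,0],[0,0,-65,0],[0,0,-76,0]]'; python3 -m pendant '[[0,0,-12,0],[0,0,-24,0],[0,0,-38,0],[0,0,-52,0],[0,0,-64,0],[0,0,-72,0],[0,0,-77,0],[0,0,-79,0],[0,0,-79,0],[0,0,-79,0]]'; python3 jl.py 6; python3 pl.py 6 .27 .30;  python3 - <<'E'
import cv2
a=cv2.imread('pics/scene6.png')[60:255,210:470]; cv2.imwrite('pics/s6c.png',cv2.resize(a,(800,600),interpolation=cv2.INTER_CUBIC))
E
```

```text
t: 17.57
eef_pos: [0.4387, -0.1996, 0.1291]
tool_rot: [3.142, 0.0, 2.777]
force: [0.0, -0.2, -1.3]
width: 0.446
grasp_force: 25.0
t: 18.4
eef_pos: [0.4387, -0.1996, 0.2061]
tool_rot: [-3.142, 0.0, 2.777]
force: [0.1, 1.1, -1.0]
width: 0.441
grasp_force: 25.0
t: 19.23
eef_pos: [0.4386, -0.1996, 0.2831]
tool_rot: [3.141, -0.001, 2.777]
force: [-0.7, 0.4, -1.5]
width: 0.444
grasp_force: 25.0
[ 0.43856358 -0.19955442  0.28312594] [-0.73414348  0.41604648 -1.54699599]
scene [884 505 107 108 115 111 119 117 126 120 127 142 956  24  24  17  31  62
   0   0   0   0   0   0   0   0]
top [245 301   1   1   1   2   3   1   1   1   2   3   2   0   0   0   0   0
   0   0   0   0   0   0   0   0]
scene 1000 slopes [-0.0013 -0.0019  0.2878] enc ((0.43752551078796387, -0.19523651897907257), 0.06092698127031326)
  hull circ r=60 [ 0.43751247 -0.19511916]
top 425 slopes [-0.0006  0.0012  0.2883] enc ((0.4085909128189087, -0.19344161450862885), 0.047546982765197754)
  hull circ r=60 [ 0.44030263 -0.20318001]
```

View pics/s6c.png

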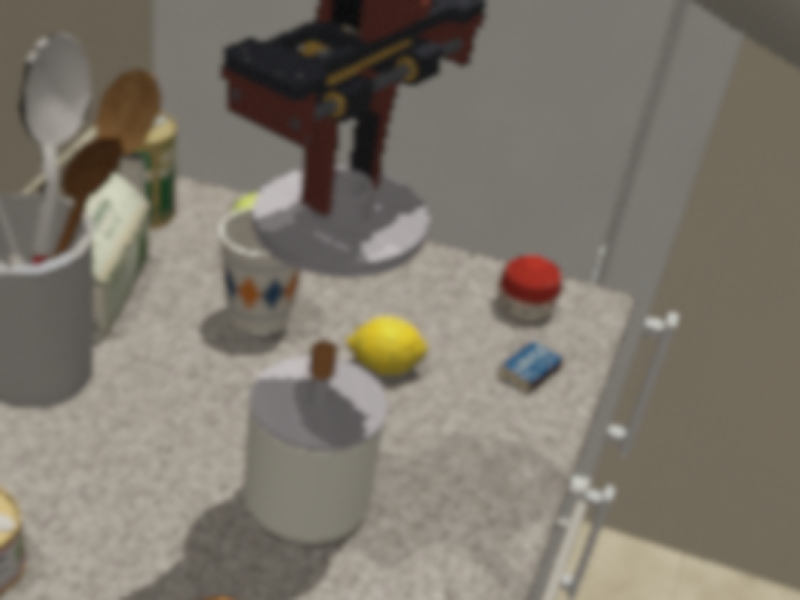

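The crop shows the outer lid held level at about (340,215), with the inner lid seated on the jar and its knob at (322,360), well clear below. I'll let it settle briefly and hand in.

```bash
python3 -m pendant '[[0,0,0,0],[0,0,0,0],[0,0,0,0],[0,0,0,0],[0,0,0,0],[0,0,0,0]]'; python3 -c "
from rig import robot
print(robot.hand_in())"
```

```text
t: 19.83
eef_pos: [0.4386, -0.1996, 0.2837]
tool_rot: [-3.142, -0.0, 2.777]
force: [-0.8, 0.0, -1.3]
width: 0.446
grasp_force: 25.0
the job is handed in; nothing more can be done
None
```

I handed the job in at about 20 s, with no verdict returned: the inner lid is seated on the jar, and the gripper is holding the outer lid level about 170 mm above its nested position.

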